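# Pin the bonding fixture: shut the cover and hold the alignment pin through both bushings

## Task

A connector is loaded in the bonding fixture: swing the fixture's cover fully shut, then take the red-handled alignment pin from its white stand and pass it down through the brass bushing in the cover and on through the brass bushing in the base plate, until its nose comes out below the base plate. Finish while still gripping the pin there, at rest, with its square steel shoulder held just clear of the cover (not resting on it). Do not let go, and leave the other things on the bench alone.

Things in the scene. Friction and masses are not known exactly. Their poses are not given: they have to be found in the camera images.
- fixture: bonding fixture fixed to the bench. Dark base plate 120 (x) x 180 (y) mm on feet, underside 25 mm and top 45 mm above the bench. Origin on the bench below the base bushing's axis; z up. Ears for the cover's hinge along its +y edge (top 100 mm); white nest with the connector (top 73 mm) between hinge and bushing; two cover rests at its -y side.
- cover (a joint): aluminium hinged cover of the fixture, 98 x 130 x 12 mm: 0 = shut, level; rad, grows as it opens, to 1.6. Starts open at 0.9 to 1.35 and stays where it is left (hinge friction 0.3 N m: about 3 N of push at the yellow pad; hard stop at 0). It can be pushed shut with the closed fingertips on its outer (upper) face.
- cover_hinge (a point): middle of the cover's hinge axis, fixed in the fixture frame at (0, +75, 88) mm. Its frame turns with the cover: x along the hinge (the fixture's x), -y from hinge to free edge (138 mm away), z the normal of the outer face, which lies 6 mm from the axis. When open, the free edge has swung up and towards the fixture's +y.
- press_pad (a point): centre of the flush yellow round pad (24 mm across) on the cover's outer face near its free edge, 113 mm from the hinge axis: where to push. Axes as cover_hinge.
- cover_bore (a point): centre of the top mouth of the cover's brass bushing (24 mm across, 4 mm proud of the outer face; bore 12 mm, 16 mm long, right through), 75 mm from the hinge axis. Axes as cover_hinge; z outwards along the bore. With the cover shut it is 98 mm above the bench, in line with the base bushing.
- base_bore (a point): centre of the top mouth of the base plate's brass bushing (outside 26 mm, 4 mm proud; bore 12 mm), 49 mm above the bench. The bore runs straight through, 24 mm long, and comes out at the plate's underside 25 mm above the bench. z up along the bore.
- pin_stand: white stand fixed to the bench, 80 x 80 mm foot, 60 x 60 mm top plate, 105 mm high, whose hole holds the pin upright. Origin on the bench below the hole.
- pin: loose pin, about 0.12 kg, upright in the stand. Origin: centre of the shoulder's underside; z up along it. Shoulder 24 x 24 x 5 mm above the origin, then red square grip 20 x 20 mm (sides along x, y) from 5 to 50 mm; below, steel shaft 10 mm across, 95 mm long, its last 14 mm tapering to 4 mm. With the shoulder on the cover bushing the nose is 3 mm above the bench.
- pin_tip (a point): end of the pin's nose, 95 mm below the pin's origin on its axis. Axes as the pin.
- screwdriver: screwdriver lying on the bench (bystander)
- connector_a: loose D-shaped steel connector with orange insert, 53x22x10 mm (bystander)
- connector_b: loose D-shaped steel connector with green insert, 53x22x10 mm (bystander)
- tape_roll: yellow tape roll lying flat, 90 mm across, 19 mm high (bystander)
- cleaner_bottle: white bottle with red cap, 50 mm across, 120 mm tall (bystander)
- wrench: steel wrench lying on the bench (bystander)
There are look-alikes about, which are no part of the job. What is shaped like the pin but brown or turquoise is not meant.

How it is judged:
By the outcome, as a careful person would: the job done as asked, in the order asked, and still so for the second after the job is handed in, while the arm keeps its last pose, push and grip.
It also fails if it takes over 59 s, if anything falls off the work surface, if the arm or the gripper's body presses on something with over 40 N, if the wrist force passes 120 N, or if a joint passes its speed limit or range.

## Robot

A 6-joint arm with a two-finger parallel gripper is mounted at the origin on the work surface. World frame = base frame: x ahead of the robot, y to its left, z up, the work surface at z = 0. Lengths are in m, angles in rad, forces in N, time in s.
With the tool pointing down it reaches from about 0.325 to 0.775 m from the base axis. Payload 9.3 kg.
Tool frame: the origin (TCP) lies at the very end of the fingers, on their centre line; the grasp point (between the pads) lies 19 mm behind it; z points along the fingers, y is the line along which they close (so a half turn about z gives the same grasp; the last joint's range is limited). The gripper opens to 85 mm and grips with 20 to 120 N. Pads are 22 mm wide; open, the fingers measure 114 mm over their backs; the gripper's body (76 mm by 85 mm) begins 54 mm behind the grasp point. The pads swing forward as they close: fully open they stand 13 mm farther back than shut.
Start: joints at [-1.48, 0.259, 0.021, 1.334, 0, 1.418], TCP at [0.133, -0.534, 0.231] pointing down, gripper open.
Joint ranges: [-3.04, 3.04], [-0.91, 1.82], [-1.04, 1.36], [-1.92, 1.95], [-1.52, 1.45], [-3.14, 3.14]. Speed limits (rad/s): [2.22, 2.22, 2.79, 3.14, 3.14, 3.14].

## Interface

Orientations are given as [roll, pitch, yaw] about the fixed x, y, z axes, in that order (R = Rz(yaw) Ry(pitch) Rx(roll)).
In Python, from bench import env, snapshot gives the robot as it stands. The module is installed in compiled form; this text tells all that it offers.
- The arm moves only by the tool arm_command, never from a script. Its argument "series" is text: rows parted by semicolons, each of 5 numbers parted by spaces: the shift along the world's x, y, z in mm, then the turn about the world's z in rad, then the closure, from -1 (fully open) to 1 (shut). A call has 1 to 12 rows; each row shifts and turns the commanded pose from where the row before left it; what a row does not reach is not made up. A row lasts 1/12 s, in which the tool goes at most 41.7 mm and 7.16 degrees, less where a joint would pass 70% of its speed; a pose out of reach is approached as far as the arm can. A call is refused whole if a number of a shift passes 41.7 or a number of a turn 0.125, either way. A call with a gripper value outside its range is refused whole. The fingers move at their own pace and stop on an object; "grip_force" is the grip in N (left out, the last holds). Time passes only in rows, so rows that do not move let the fingers close. It gives the time, the measured TCP pose, the force, the opening and the grip force at its end, in the units of the state.
- env.read_state(): the state, without advancing time (a new reading comes with each control period).
- snapshot(name): name is "scene" or "top" or "wrist"; returns a dict with "pixels" (400x640x3 uint8, red, green, blue), "camera_matrix" (3x3 intrinsics, pixels), "R" (3x3) and "t" (3): a world point X has camera coordinates R X + t; the wrist camera has in their place "hand_eye" (4x4, takes a point from camera to tool coordinates, whose origin is the TCP and whose axes are the flange's). Camera axes: x right, y down, z forward; pixel columns grow to the right and rows downward; lengths in m; the calibration is good to about 2 mm. A picture is of the moment at which its call begins: read the wrist's pose just before it. There is no depth.
- env.close_job(): hands the job in; it is judged then, once.
The state is a dict: "clock": time; "joint_pos": joint angles; "joint_velocities": joint speeds; "effort": joint torques, N m; "ee_pos": TCP position; "orientation": TCP orientation; "contact_force": force on the tool from outside, world axes, zero at the start; "torque": the same for the moment, N m; "opening": finger opening in m; "gripper_force": force on a finger pad.
Only numpy, scipy, OpenCV 4.12 (cv2) and the standard library are available. Lean on these libraries where they do the work, as an engineer would, in place of code of your own. Each camera call takes 0.05 s, during which the arm holds its last target. There are 200 camera calls.

## Working session

There is one attempt and no reset: what is moved stays moved. The work goes in short steps, Python scripts to look and compute and a tool call to move; the robot and the scene stay as the last step left them, time stands still between calls to the robot, and variables do not carry over. Pictures are saved under pics/ and viewed, at most 10 in all, crops included, and the job is handed in when it is done.

Besides the shell and the picture viewer there is one more tool, called after ">>>" as name(argument=value, ...) on one line, values as JSON. arm_command: Moves the arm, as the interface text tells. Its arguments: {"type":"object","properties":{"series":{"type":"string"},"grip_force":{"type":"number"}},"required":["series"]}

```bash
mkdir -p pics; python3 - <<'E'
from bench import env, snapshot
import cv2,pickle
for n in("scene","top"):
    s=snapshot(n); pickle.dump(s,open(n+".pkl","wb")); cv2.imwrite(f"pics/{n}0.png",s["pixels"][:,:,::-1]); print(n,s["camera_matrix"].tolist(),s["R"].tolist(),s["t"])
s=env.read_state(); print(s)
E
```

```text
scene [[463.401560835734, 0.0, 321.25148150585625], [0.0, 463.401560835734, 205.14548561558138], [0.0, 0.0, 1.0]] [[-0.7193623158006672, 0.6946314856895923, 0.002226588100810565], [0.4023710093905754, 0.4193051404301733, -0.8138063467501603], [-0.5662291315429738, -0.584525703709856, -0.5811318888983699]] [ 0.39414911 -0.14775609  1.62842377]
top [[374.3604505595052, 0.0, 321.14818382970367], [0.0, 374.3604505595052, 197.319091472049], [0.0, 0.0, 1.0]] [[-0.013369224495762428, -0.9998990732870541, -0.004806982012922059], [-0.9717375358164746, 0.01412552445022362, -0.23564089425295445], [0.23568501293401717, 0.0015207888403010606, -0.9718283088486339]] [-0.01778119  0.58442231  1.00718744]
{'clock': 0.1, 'joint_pos': array([-1.47962597e+00,  2.59092570e-01,  2.08340995e-02,  1.33373504e+00,
       -7.27266477e-06,  1.41821969e+00]), 'joint_velocities': array([ 0.0012361 , -0.00079454,  0.00267208, -0.00146269,  0.00209638,
       -0.00105069]), 'effort': array([ 5.43342991e-03, -5.56691122e+01,  3.45072305e+01,  1.15672612e-02,
       -1.42942622e-04,  7.94713799e-06]), 'ee_pos': array([ 0.13271811, -0.5334673 ,  0.23074878]), 'orientation': array([-3.14040827e+00, -1.74766133e-04,  2.43746894e-01]), 'contact_force': array([0.15149469, 0.40912636, 0.31253982]), 'torque': array([-0.01683521,  0.03743757, -0.00846797]), 'gripper_force': 0.0, 'opening': 0.08557684058235826}
```

View pics/scene0.png

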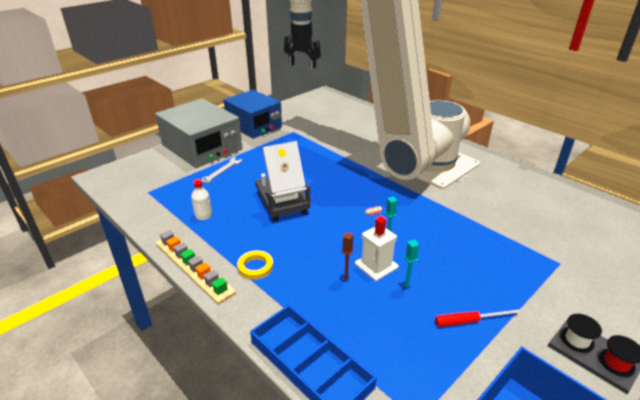

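View pics/top0.png

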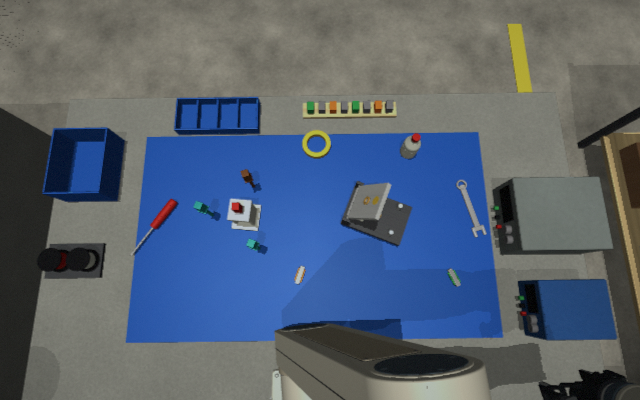

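The scene view shows the red pin in the white stand at (380,226), and the top view shows it at (236,208). Look-alikes in the top view are brown (247,176), turquoise (202,206) and turquoise (252,244). The screwdriver handle (163,213) is also red. By the description I choose the red one in the white stand. The fixture is at top (378,212), with its cover open. I'll check both in one close crop.

```bash
python3 - <<'E'
import cv2,pickle,numpy as np
T=pickle.load(open("top.pkl","rb"))["pixels"];S=pickle.load(open("scene.pkl","rb"))["pixels"]
def c(I,x,y): return cv2.resize(I[y:y+75,x:x+100],(400,300),interpolation=cv2.INTER_CUBIC)
o=np.vstack([np.hstack([c(T,330,175),c(T,195,175)]),np.hstack([c(S,240,140),c(S,330,210)])])
cv2.imwrite("pics/crop1.png",o[:,:,::-1])
E
```

```text
(no output)
```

View pics/crop1.png

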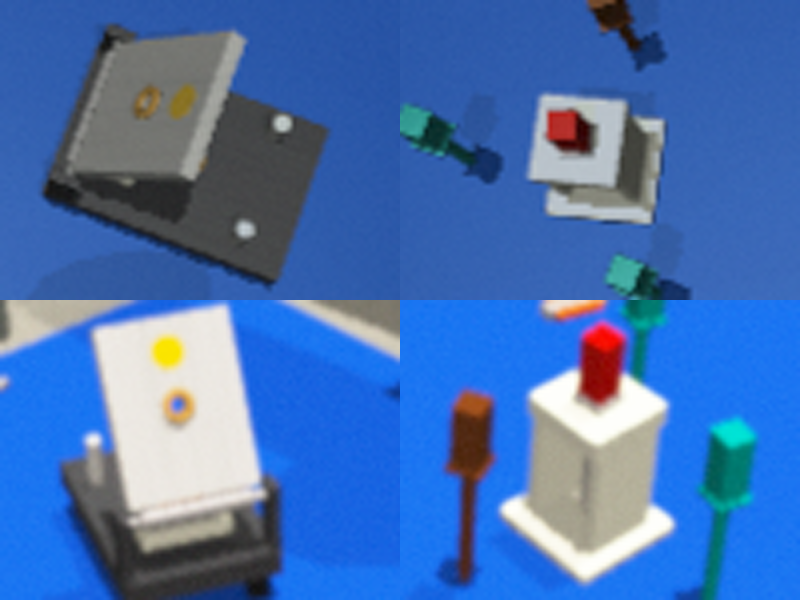

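```bash
cat > geo.py <<'E'
import numpy as np,pickle
from scipy.optimize import least_squares
C={n:pickle.load(open(n+".pkl","rb")) for n in("top","scene")}
def proj(n,X):
    c=C[n];p=(np.asarray(X)@c["R"].T+c["t"])@c["camera_matrix"].T
    return p[:,:2]/p[:,2:]
def px(p,off,org): return (np.array(p,float)-org+.5)/4-.5+off
def rz(a): return np.array([[np.cos(a),-np.sin(a),0],[np.sin(a),np.cos(a),0],[0,0,1]])
def cover(P,th):
    P=np.asarray(P,float);c,s=np.cos(th),np.sin(th)
    return np.c_[P[:,0],75+c*P[:,1]+s*P[:,2],88-s*P[:,1]+c*P[:,2]]
def world(P,x,y,a): return (np.asarray(P)/1000)@rz(a).T+[x,y,0]
E
python3 - <<'E'
from geo import *
tf=px([(147,102),(183,101),(227,33),(187,178)],(330,175),(0,0)); tb=px([(328,128),(274,273)],(330,175),(0,0))
sf=px([(178,406),(168,352),(93,330),(228,305)],(240,140),(0,300))
cp=[(0,-75,10),(0,-113,6),(49,-138,6),(-49,-138,6)]
def f(q):
    x,y,a,th,yc=q; W=world(cover(cp,th),x,y,a)
    B=world([(60,yc-90,45),(-60,yc-90,45)],x,y,a)
    return np.r_[proj("top",W)-tf,proj("top",B)-tb,proj("scene",W)-sf].ravel()
r=least_squares(f,[.5,-.15,-.3,1.1,0],x_scale=[.1,.1,.1,.1,10]);print(r.x);print(r.fun.reshape(-1,2).round(1).tolist())
np.save("fix.npy",r.x)
x,y,a,th,yc=r.x
print("pad now",world(cover([(0,-113,6)],th),x,y,a),"hinge",world([(0,75,88)],x,y,a))
ts=px([(541,95),(627,101),(617,186),(528,178)],(195,175),(400,0)); tg=px([(563,126)],(195,175),(400,0))
ss=px([(530,395),(603,360),(667,403),(600,442)],(330,210),(400,300)); sg=px([(604,335)],(330,210),(400,300))
t4=[(30,30,105),(30,-30,105),(-30,-30,105),(-30,30,105)]; s4=[(30,30,105),(30,-30,105),(-30,-30,105),(-30,30,105)]
s4=[t4[i] for i in(1,2,3,0)]
for s4 in ([t4[i] for i in np.roll(range(4),k)] for k in range(4)):
    def g(q):
        return np.r_[proj("top",world(t4,*q[:3]))-ts,proj("scene",world(s4,*q[:3]))-ss].ravel()
    r=least_squares(g,[.5,.2,0]);print(r.cost,r.x,r.fun.round(1).tolist())
def h(q): return np.r_[proj("top",[q])-tg,proj("scene",[q])-sg].ravel()
r=least_squares(h,[.5,.2,.15]);print(r.x,r.fun)
E
```

```text
[ 0.53894597 -0.18152544 -0.37248219  0.99311959 -1.70996271]
[[-1.2, -0.2], [0.1, 0.6], [1.5, -0.1], [-0.9, -0.5], [-0.5, -1.1], [0.4, 1.2], [0.6, -0.5], [-0.1, -0.1], [-0.0, -0.2], [-0.7, -0.2]]
pad now [[ 0.54561294 -0.1644622   0.18594037]] hinge [[ 0.56624061 -0.11166843  0.088     ]]
513.0085128583165 [ 0.54456065  0.20168245 -0.81828111] [10.1, -3.9, 2.8, 9.8, -11.1, 3.5, -3.1, -10.0, 5.2, 7.8, -13.7, 1.2, -5.8, -8.7, 12.7, -3.1]
1636.0406243516934 [ 0.54311878  0.20079861 -0.06291736] [-0.4, 0.5, -0.4, -0.0, 0.1, 0.0, 0.5, 1.0, 34.5, 0.9, -0.7, 19.9, -34.3, -2.9, -0.7, -22.3]
509.7206875567414 [0.54422927 0.20220666 0.6256163 ] [-6.2, 9.0, -9.7, -5.1, 4.9, -9.4, 9.0, 5.4, 6.3, -8.3, 12.0, 3.1, -5.3, 7.6, -13.5, -5.0]
2.330564241634149 [ 0.5445458   0.20216001 -0.09587629] [-0.4, -0.4, -0.5, -0.1, -0.8, -0.2, -0.2, 0.1, -0.0, -0.8, -0.8, -1.3, 0.4, -0.3, -0.5, -0.1]
[0.54363755 0.20073019 0.1515334 ] [-0.01374483  0.0108388  -0.01610959 -0.00061037]
```

```bash
python3 - <<'E'
from geo import *
x,y,a,th,yc=np.load("fix.npy")
A=world([(0,55,255),(0,50,203)],x,y,a);print(A.round(4))
W=[]
for t in np.linspace(1.05,0,13):
    p=cover([(0,-113,6)],t)[0]; p[1]+=13-21*(1-t/1.05); W.append(p)
W=world(W,x,y,a);print((W*1000).round(0).tolist());print((np.diff(np.vstack([A[1:],W]),axis=0)*1000).round(0).tolist())
E
```

```text
[[ 0.559  -0.1303  0.255 ]
 [ 0.5571 -0.135   0.203 ]]
[[552.0, -147.0, 189.0], [549.0, -157.0, 184.0], [545.0, -166.0, 179.0], [542.0, -175.0, 172.0], [538.0, -183.0, 165.0], [535.0, -191.0, 158.0], [533.0, -198.0, 150.0], [530.0, -204.0, 141.0], [528.0, -210.0, 132.0], [526.0, -214.0, 123.0], [524.0, -219.0, 114.0], [523.0, -222.0, 104.0], [522.0, -224.0, 94.0]]
[[-5.0, -12.0, -14.0], [-4.0, -10.0, -5.0], [-4.0, -9.0, -6.0], [-3.0, -9.0, -6.0], [-3.0, -8.0, -7.0], [-3.0, -8.0, -8.0], [-3.0, -7.0, -8.0], [-2.0, -6.0, -9.0], [-2.0, -6.0, -9.0], [-2.0, -5.0, -9.0], [-2.0, -4.0, -10.0], [-1.0, -3.0, -10.0], [-1.0, -3.0, -10.0]]
```

>>> arm_command(series="0 0 24 0.12 1; 20 20 0 0.12 1; 24 22 0 0.12 1; 24 22 0 0.12 1; 24 22 0 0.12 1; 24 22 0 0.12 1; 24 22 0 0.12 1; 24 22 0 0.115 1; 24 22 0 0 1; 24 22 0 0 1; 24 22 0 0 1; 24 22 0 0 1")

```text
clock: 1.1
ee_pos: [0.3936, -0.2923, 0.2551]
orientation: [-3.141, -0.0, 1.199]
contact_force: [0.5, -0.0, 0.2]
opening: -0.0002
gripper_force: 0.0
```

>>> arm_command(series="24 22 0 0 1; 24 22 0 0 1; 24 22 0 0 1; 24 22 0 0 1; 24 22 0 0 1; 24 22 0 0 1; 18 32 0 0 1; 0 0 0 0 1; 0 0 0 0 1")

```text
clock: 1.85
ee_pos: [0.5553, -0.128, 0.2546]
orientation: [-3.14, 0.0, 1.202]
contact_force: [-0.4, -0.8, -0.2]
opening: -0.0
gripper_force: 0.0
```

>>> arm_command(series="0 0 -15 0 1; 2 -3 -18 0 1; 0 -4 -19 0 1; -5 -12 -14 0 1; -4 -10 -5 0 1; -4 -9 -6 0 1; -3 -9 -6 0 1; 0 0 0 0 1")

```text
clock: 2.52
ee_pos: [0.5399, -0.1788, 0.1718]
orientation: [-3.141, 0.001, 1.197]
contact_force: [-0.3, -0.2, 0.4]
opening: 0.0002
gripper_force: 0.0
```

>>> arm_command(series="-3 -8 -7 0 1; -3 -8 -8 0 1; -3 -7 -8 0 1; -2 -6 -9 0 1; -2 -6 -9 0 1; 0 0 0 0 1")

```text
clock: 3.02
ee_pos: [0.5266, -0.2125, 0.129]
orientation: [-3.139, 0.0, 1.198]
contact_force: [-0.7, -0.2, -0.3]
opening: 0.0
gripper_force: 0.0
```

>>> arm_command(series="-2 -5 -9 0 1; -2 -4 -10 0 1; -1 -3 -6 0 1; -1 -3 -4 0 1; 0 0 -4 0 1; 0 0 -2 0 1; 0 0 0 0 1")

```text
clock: 3.6
ee_pos: [0.5217, -0.2267, 0.0959]
orientation: [-3.141, 0.0, 1.199]
contact_force: [0.5, 0.9, -0.0]
opening: -0.0001
gripper_force: 0.0
```

```bash
python3 - <<'E'
from bench import env, snapshot
import cv2,numpy as np
T=snapshot("top")["pixels"];S=snapshot("scene")["pixels"]
def c(I,x,y): return cv2.resize(I[y:y+100,x:x+100],(400,400),interpolation=cv2.INTER_CUBIC)
cv2.imwrite("pics/c2.png",np.hstack([c(T,330,155),c(S,240,120)])[:,:,::-1]); print(env.read_state()["contact_force"])
E
```

```text
[0.51070954 0.25176836 0.30777126]
```

View pics/c2.png

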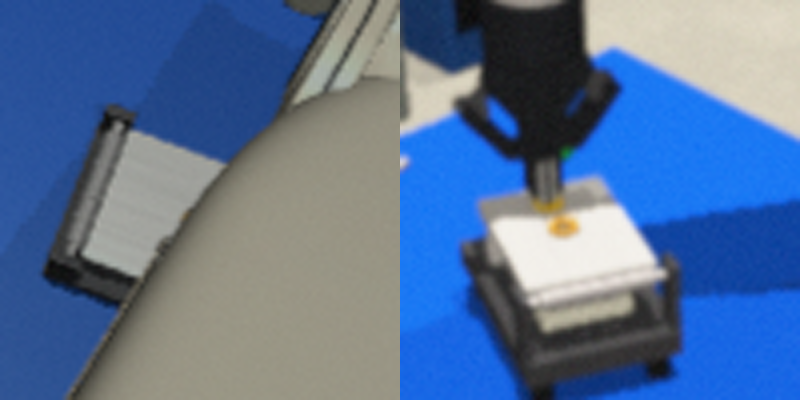

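The cover is down nearly level, with the fingertips on the pad. In the scene crop the bushing is at (565,226) and the fingers are at (547,195). I'll press it onto its stop.

>>> arm_command(series="0 0 -2 0 1; 0 0 -1 0 1; 0 0 0 0 1")

```text
clock: 3.95
ee_pos: [0.5221, -0.2268, 0.094]
orientation: [3.14, 0.0, 1.199]
contact_force: [-0.3, 0.1, 5.8]
opening: 0.0004
gripper_force: 2.8
```

>>> arm_command(series="0 0 -1 0 1; 0 0 -1 0 1; 0 0 0 0 1; 0 0 0 0 1")

```text
clock: 4.28
ee_pos: [0.5222, -0.2268, 0.0938]
orientation: [3.139, 0.001, 1.199]
contact_force: [-6.6, 3.4, 22.0]
opening: -0.0
gripper_force: 11.1
```

>>> arm_command(series="0 0 10 0 1; 0 0 30 0 1; 0 0 35 0 1; 0 0 35 0 -1; 8 22 25 0 -1; 9 23 25 0 -1; 0 0 10 0 -1; 0 0 0 0 -1; 0 0 0 0 -1; 0 0 0 0 -1")

```text
clock: 5.12
ee_pos: [0.5382, -0.182, 0.2598]
orientation: [-3.14, -0.0, 1.198]
contact_force: [-0.8, -0.1, 0.1]
opening: 0.0831
gripper_force: 0.0
```

```bash
python3 - <<'E'
from bench import env, snapshot
import cv2,pickle
s=env.read_state(); w=snapshot("wrist"); pickle.dump((s,w),open("w1.pkl","wb"))
cv2.imwrite("pics/w1.png",w["pixels"][:,:,::-1]); print(s["ee_pos"],s["orientation"],w["camera_matrix"].tolist(),w["hand_eye"].round(4).tolist())
E
```

```text
[ 0.53821809 -0.18204005  0.25983055] [-3.13954941e+00 -2.81777732e-05  1.19847781e+00] [[317.57110048354576, 0.0, 322.4876861457837], [0.0, 317.57110048354576, 201.99020694266017], [0.0, 0.0, 1.0]] [[0.0012, -0.9577, -0.2878, 0.0725], [1.0, 0.0009, 0.0011, -0.0002], [-0.0008, -0.2878, 0.9577, -0.1424], [0.0, 0.0, 0.0, 1.0]]
```

View pics/w1.png

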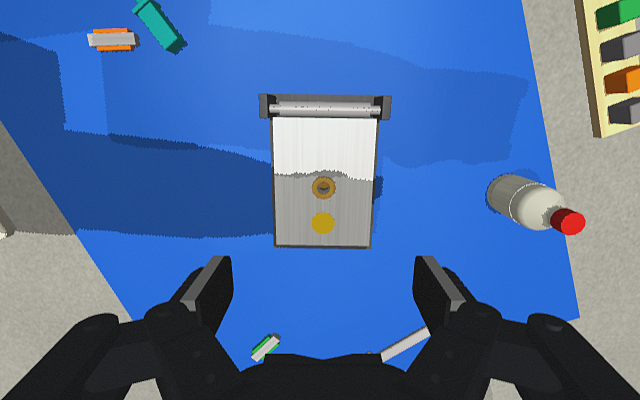

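The wrist view shows the cover shut, with the bushing at (323.5,187), the pad at (322,222) and the free-edge corners at (275,246) and (370,247).

```bash
cat >> geo.py <<'E'
from scipy.spatial.transform import Rotation as Ro
def ray(s,w,uv,z):
    R=Ro.from_euler("xyz",s["orientation"]).as_matrix();H=w["hand_eye"]
    d=np.linalg.solve(w["camera_matrix"],[uv[0],uv[1],1]); d=R@H[:3,:3]@d; o=R@H[:3,3]+s["ee_pos"]
    return o+d*(z-o[2])/d[2]
E
python3 - <<'E'
from geo import *
import cv2
s,w=pickle.load(open("w1.pkl","rb"))
I=w["pixels"].astype(int); m=(I[...,0]-I[...,2]>50)&(I[...,0]<235); m[:, :290]=0;m[:,360:]=0
n,l,st,c=cv2.connectedComponentsWithStats(m.astype(np.uint8))
for i in range(1,n):
    if st[i,4]>40: print(st[i],c[i], [(st[i,0]+st[i,2]/2-.5, st[i,1]+st[i,3]/2-.5)])
for n,uv,z in(("bore",(323.5,187.3),.098),("pad",(322,222.5),.094),("fL",(275,246.5),.094),("fR",(370,247),.094),("hL",(272,118),.094),("hR",(379,118),.094)): print(n,ray(s,w,uv,z).round(4))
E
```

```text
[312 176  23  24 353] [323.07365439 187.07082153] [(np.float64(323.0), np.float64(187.5))]
[311 212  24  22 400] [322.5525 222.605 ] [(np.float64(322.5), np.float64(222.5))]
bore [ 0.5376 -0.1859  0.098 ]
pad [ 0.5223 -0.2212  0.094 ]
fL [ 0.4661 -0.2284  0.094 ]
fR [ 0.5596 -0.2653  0.094 ]
hL [ 0.5164 -0.1068  0.094 ]
hR [ 0.61   -0.1433  0.094 ]
```

>>> arm_command(series="0 20 0 0.03 -1; 0 40 0 0.03 -1; 0 40 0 0.04 -1; 0 40 0 0.04 -1; 0 40 0 0.04 -1; 0 40 0 0.04 -1; 0 40 0 0.04 -1; 0 40 0 0.02 -1; 0 40 0 0 -1; 0 20 0 0 -1; 0 0 0 0 -1; 0 0 0 0 -1")

```text
clock: 6.17
ee_pos: [0.5384, 0.1788, 0.2598]
orientation: [-3.139, 0.001, 1.481]
contact_force: [0.2, -0.5, -0.4]
opening: 0.0855
gripper_force: 0.0
```

```bash
python3 - <<'E'
from bench import env, snapshot
import cv2,pickle
s=env.read_state(); w=snapshot("wrist"); pickle.dump((s,w),open("w2.pkl","wb"))
cv2.imwrite("pics/w2.png",cv2.resize(w["pixels"][90:290,190:450,::-1],(780,600),interpolation=cv2.INTER_CUBIC)); print(s["ee_pos"],s["orientation"])
E
```

```text
[0.53839639 0.17879202 0.25984634] [-3.13938650e+00  8.27483608e-04  1.48054437e+00]
```

View pics/w2.png

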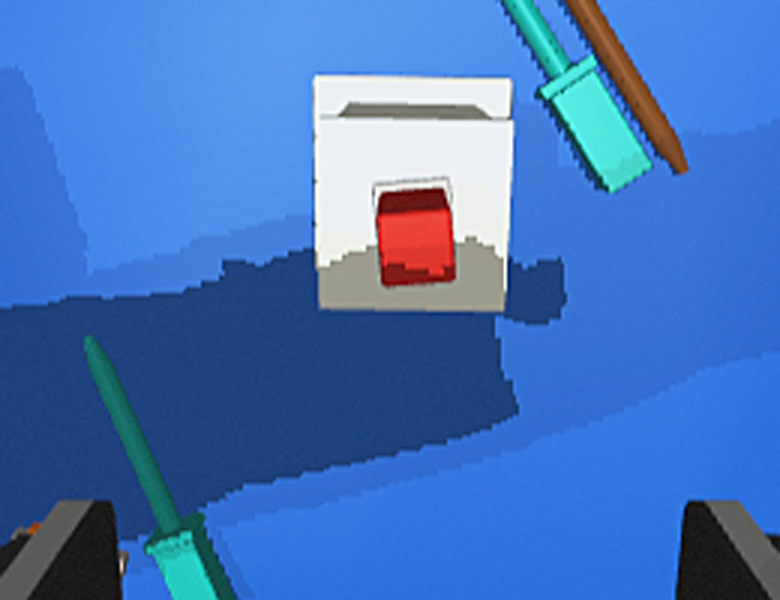

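```bash
python3 - <<'E'
from geo import *
s,w=pickle.load(open("w2.pkl","rb"))
f=lambda u,v:(190+(u+.5)/3-.5,90+(v+.5)/3-.5)
for n,p,z in(("top",(416,250),.155),("c1",(378,215),.155),("c2",(450,213),.155),("c3",(455,282),.155),("c4",(382,287),.155),("s1",(315,120),.105),("s2",(513,120),.105),("s3",(506,310),.105),("s4",(319,308),.105)): print(n,(ray(s,w,f(*p),z)*1000).round(1))
E
```

```text
top [544.6 200.4 155. ]
c1 [535.5 210.5 155. ]
c2 [554.3 209.4 155. ]
c3 [554.2 190.8 155. ]
c4 [534.7 191.2 155. ]
s1 [517.3 233.  105. ]
s2 [577.4 227.6 105. ]
s3 [571.9 167.9 105. ]
s4 [511.8 173.9 105. ]
```

```bash
python3 - <<'E'
from geo import *
c=C["top"];R=c["R"];o=-R.T@c["t"]
def tr(uv,z):
    d=R.T@np.linalg.solve(c["camera_matrix"],[*uv,1]);return o+d*(z-o[2])/d[2]
s,w=pickle.load(open("w2.pkl","rb"))
f=lambda u,v:(190+(u+.5)/3-.5,90+(v+.5)/3-.5)
for p in((245,171),(200,205),(251,242),(236,206)): print(tr(p,.145).round(3))
print(ray(s,w,f(625,175),.145),ray(s,w,f(190,590),.145),ray(s,w,f(88,340),.0))
E
```

```text
[0.643 0.18  0.145]
[0.55  0.297 0.145]
[0.449 0.158 0.145]
[0.545 0.201 0.145]
[0.60213077 0.21372602 0.145     ] [0.46673524 0.09888288 0.145     ] [0.39687314 0.14112194 0.        ]
```

```bash
python3 - <<'E'
from bench import env, snapshot
import cv2,numpy as np
T=snapshot("top")["pixels"];S=snapshot("scene")["pixels"]
def c(I,x,y): return cv2.resize(I[y:y+150,x:x+130],(390,450),interpolation=cv2.INTER_CUBIC)
cv2.imwrite("pics/c3.png",np.hstack([c(T,170,140),c(S,310,170)])[:,:,::-1])
E
```

```text
(no output)
```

View pics/c3.png

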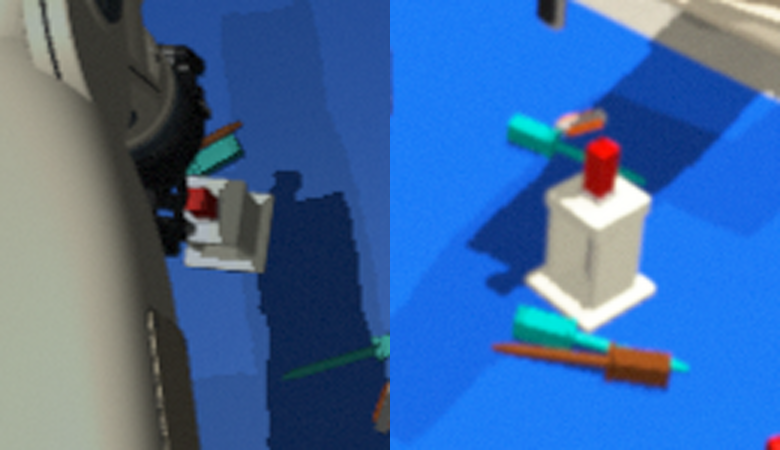

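The look-alike pins have toppled and now lie flat on the bench. I was never near them: the tool stayed above z = 0.25. They are clear of the grasp, so I'm going on to the red pin in the stand.

>>> arm_command(series="3 11 0 0.025 -1; 3 11 0 0.025 -1; 0 0 -20 0 -1; 0 0 -30 0 -1; 0 0 -30 0 -1; 0 0 -30 0 -1; 0 0 -20 0 -1; 0 0 -10 0 -1; 0 0 -5 0 -1; 0 0 0 0 -1; 0 0 0 0 -1")

```text
clock: 7.23
ee_pos: [0.5455, 0.2005, 0.1173]
orientation: [3.14, -0.0, 1.529]
contact_force: [0.4, 1.1, -0.7]
opening: 0.0852
gripper_force: 0.0
```

>>> arm_command(series="0 0 0 0 0.2; 0 0 0 0 0.5; 0 0 0 0 0.8; 0 0 0 0 1; 0 0 0 0 1; 0 0 0 0 1; 0 0 0 0 1; 0 0 0 0 1; 0 0 0 0 1", grip_force=60)

```text
clock: 7.98
ee_pos: [0.5449, 0.2003, 0.1167]
orientation: [3.141, -0.0, 1.529]
contact_force: [-0.9, 0.9, 5.7]
opening: 0.0193
gripper_force: 59.1
```

>>> arm_command(series="0 0 5 0 1; 0 0 10 0 1; 0 0 20 0 1; 0 0 25 0 1; 0 0 30 0 1; 0 0 20 0 1; 0 0 10 0 1; 0 0 0 0 1; 0 0 0 0 1")

```text
clock: 8.73
ee_pos: [0.5447, 0.2002, 0.2359]
orientation: [-3.141, 0.0, 1.529]
contact_force: [-0.5, 0.3, -1.8]
opening: 0.019
gripper_force: 58.8
```

```bash
python3 - <<'E'
from bench import env, snapshot
import cv2,pickle
s=env.read_state(); w=snapshot("wrist"); pickle.dump((s,w),open("w3.pkl","wb"))
cv2.imwrite("pics/w3.png",w["pixels"][:,:,::-1]); print(s["ee_pos"],s["orientation"],s["contact_force"])
E
```

```text
[0.54469954 0.2002178  0.23586497] [-3.14148301e+00  4.52605138e-05  1.52876540e+00] [-0.52617883  0.27617157 -1.8164523 ]
```

View pics/w3.png

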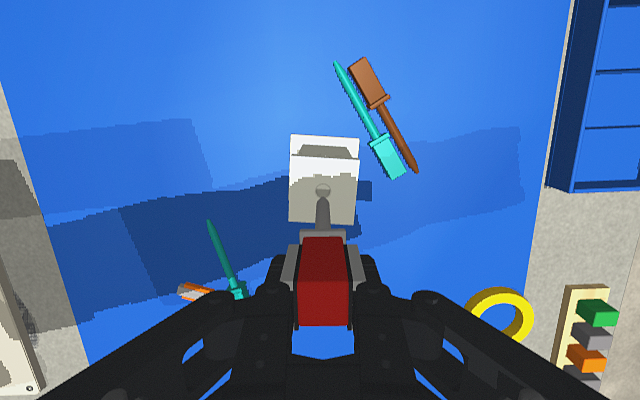

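>>> arm_command(series="0 -16 0 -0.03 1; 0 -30 0 -0.03 1; 0 -35 0 -0.03 1; -1 -35 0 -0.03 1; -1 -35 0 -0.03 1; -1 -35 0 -0.03 1; -1 -35 0 -0.03 1; -1 -35 0 -0.03 1; -1 -35 0 -0.03 1; -1 -35 0 -0.03 1; -1 -35 0 -0.03 1; 0 -20 0 0 1")

```text
clock: 9.78
ee_pos: [0.5358, -0.1837, 0.2342]
orientation: [-3.139, 0.0, 1.195]
contact_force: [0.2, 0.1, -1.9]
opening: 0.0193
gripper_force: 58.8
```

>>> arm_command(series="0 -5 0 0 1; 0 0 -7 0 1; 0 0 -7 0 1; 0 0 0 0 1; 0 0 0 0 1; 0 0 0 0 1")

```text
clock: 10.28
ee_pos: [0.5368, -0.1846, 0.2222]
orientation: [-3.141, -0.0, 1.2]
contact_force: [0.1, 0.6, -1.2]
opening: 0.0193
gripper_force: 58.7
```

```bash
python3 - <<'E'
from bench import env, snapshot
from geo import *
import cv2
s=env.read_state(); w=snapshot("wrist"); pickle.dump((s,w),open("w4.pkl","wb"))
S=snapshot("scene");pickle.dump(S,open("s4.pkl","wb"))
print(s["ee_pos"],s["orientation"],s["contact_force"])
R=Ro.from_euler("xyz",s["orientation"]).as_matrix();H=w["hand_eye"]
def pj(X):
    p=H[:3,:3].T@(R.T@(np.array(X)-s["ee_pos"])-H[:3,3]);p=w["camera_matrix"]@p;return p[:2]/p[2]
t=s["ee_pos"]-[0,0,.1067];print("tip pred",pj(t),"scene",proj("scene",[t]),"bore pred",pj([.5375,-.1858,.098]),proj("scene",[[.5375,-.1858,.098]]))
a=cv2.resize(w["pixels"][150:225,290:360],(420,450),interpolation=cv2.INTER_CUBIC)
u,v=proj("scene",[t])[0].astype(int)
b=cv2.resize(S["pixels"][v-45:v+30,u-30:u+30],(360,450),interpolation=cv2.INTER_CUBIC);print("scene crop org",u-30,v-45)
cv2.imwrite("pics/c4.png",np.hstack([a,b])[:,:,::-1])
E
```

```text
[ 0.53681002 -0.18458443  0.22220627] [-3.14130036e+00 -1.10912248e-04  1.20038245e+00] [ 0.1277338   0.63529618 -1.17952352]
tip pred [322.37646833 199.20542587] scene [[280.52917765 170.1312096 ]] bore pred [323.61728055 194.56351838] [[280.37504854 175.11898152]]
scene crop org 250 125
```

View pics/c4.png

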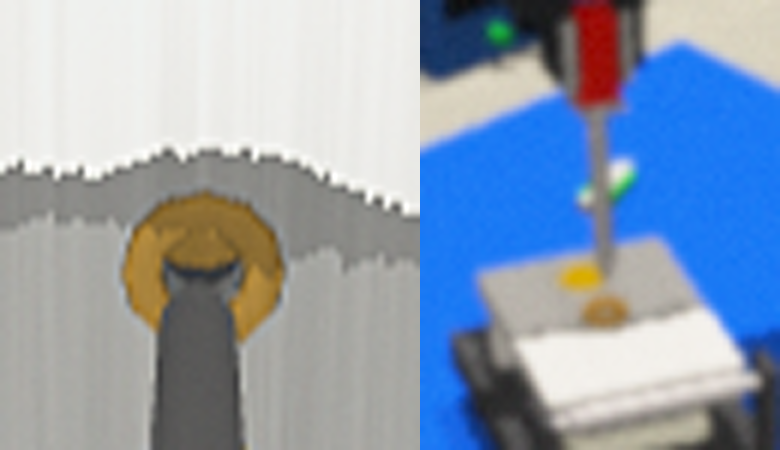

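The wrist crop shows the nose end at (199,297) and the bushing centre at (203,270). Both match the predictions to about 0.5 px, and the scene crop confirms the nose is over the bushing. I'll correct by (+0.7, -1.2) mm and go down.

>>> arm_command(series="0.7 -1.2 0 0 1; 0 0 -6 0 1; 0 0 -7 0 1; 0 0 -5 0 1; 0 0 -4 0 1; 0 0 0 0 1")

```text
clock: 10.88
ee_pos: [0.537, -0.1867, 0.199]
orientation: [-3.14, -0.0, 1.199]
contact_force: [0.3, 0.6, -1.2]
opening: 0.019
gripper_force: 58.7
```

>>> arm_command(series="0 0 -3 0 1; 0 0 -3 0 1; 0 0 -3 0 1; 0 0 0 0 1")

```text
clock: 11.22
ee_pos: [0.5373, -0.1868, 0.1906]
orientation: [-3.141, -0.0, 1.199]
contact_force: [0.4, -0.2, -1.5]
opening: 0.0196
gripper_force: 58.7
```

>>> arm_command(series="0 0 -3 0 1; 0 0 -3 0 1; 0 0 -3 0 1; 0 0 -3 0 1; 0 0 0 0 1; 0 0 0 0 1")

```text
clock: 11.72
ee_pos: [0.5374, -0.1869, 0.1791]
orientation: [-3.141, -0.0, 1.199]
contact_force: [0.8, 0.5, -1.9]
opening: 0.0193
gripper_force: 58.7
```

>>> arm_command(series="0 0 -4 0 1; 0 0 -5 0 1; 0 0 -5 0 1; 0 0 -4 0 1; 0 0 -3 0 1; 0 0 0 0 1; 0 0 0 0 1")

```text
clock: 12.3
ee_pos: [0.5374, -0.1869, 0.1581]
orientation: [-3.141, -0.0, 1.199]
contact_force: [0.7, 0.0, -1.2]
opening: 0.0194
gripper_force: 58.7
```

>>> arm_command(series="0 0 -3 0 1; 0 0 -3 0 1; 0 0 -3 0 1; 0 0 -3 0 1; 0 0 -3 0 1; 0 0 0 0 1; 0 0 0 0 1")

```text
clock: 12.88
ee_pos: [0.5374, -0.1869, 0.1431]
orientation: [-3.141, -0.0, 1.199]
contact_force: [-0.6, 0.2, -2.2]
opening: 0.0198
gripper_force: 58.7
```

Both bores have been entered with no side load. I need 31 mm more to reach TCP z ≈ 0.1122.

>>> arm_command(series="0 0 -4 0 1; 0 0 -4 0 1; 0 0 -4 0 1; 0 0 -4 0 1; 0 0 -4 0 1; 0 0 -3 0 1; 0 0 -2 0 1; 0 0 -1 0 1; 0 0 0 0 1; 0 0 0 0 1")

```text
clock: 13.72
ee_pos: [0.5375, -0.187, 0.1174]
orientation: [3.141, 0.0, 1.199]
contact_force: [-0.3, 0.2, -1.0]
opening: 0.0194
gripper_force: 58.8
```

>>> arm_command(series="0 0 -2 0 1; 0 0 -1 0 1; 0 0 0 0 1; 0 0 0 0 1; 0 0 0 0 1; 0 0 0 0 1")

```text
clock: 14.22
ee_pos: [0.5375, -0.1869, 0.1143]
orientation: [3.142, -0.0, 1.199]
contact_force: [0.2, -0.0, -1.3]
opening: 0.0197
gripper_force: 58.8
```

```bash
python3 - <<'E'
from bench import env, snapshot
import cv2,numpy as np
s=env.read_state();S=snapshot("scene")["pixels"];W=snapshot("wrist")["pixels"]
print(s["ee_pos"],s["contact_force"],s["torque"],abs(s["joint_velocities"]).max())
a=cv2.resize(S[120:220,235:335],(400,400),interpolation=cv2.INTER_CUBIC);b=cv2.resize(W[170:270,270:370],(400,400),interpolation=cv2.INTER_CUBIC)
cv2.imwrite("pics/c5.png",np.hstack([a,b])[:,:,::-1])
E
```

```text
[ 0.53748106 -0.1869243   0.11433816] [ 0.1570268  -0.04135186 -1.30023716] [ 0.04671103 -0.00716997 -0.01765569] 0.0014906390621877647
```

View pics/c5.png

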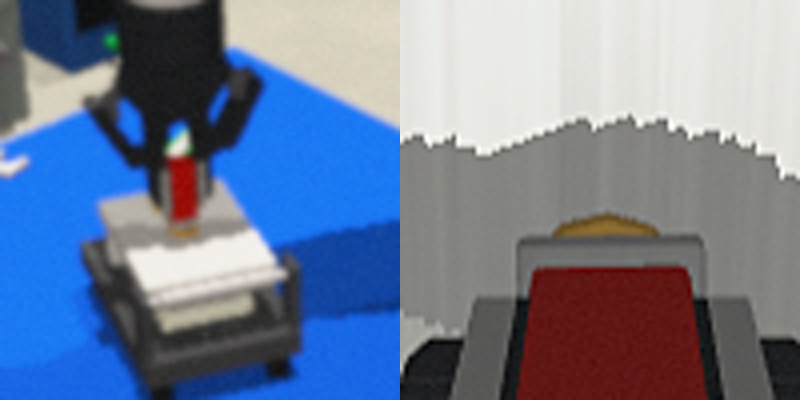

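The pin is through, with its shoulder about 4.6 mm above the bushing (scene crop (183,228)). The only load is the pin's own weight. I'll lower it 2 mm more.

>>> arm_command(series="0 0 -1 0 1; 0 0 -1 0 1; 0 0 0 0 1; 0 0 0 0 1; 0 0 0 0 1; 0 0 0 0 1; 0 0 0 0 1")

```text
clock: 14.9
ee_pos: [0.5375, -0.187, 0.1123]
orientation: [3.142, 0.0, 1.199]
contact_force: [0.7, -0.1, -1.9]
opening: 0.0194
gripper_force: 58.8
```

```bash
python3 -c "
from bench import env
print(env.read_state()['contact_force']); print(env.close_job())"
```

```text
[ 0.72005267 -0.05966244 -1.87786147]
the job is handed in; nothing more can be done
None
```

I handed the job in: the cover is fully shut and the red-handled pin is still gripped, passed through both bushings, with its nose about 19 mm below the base plate and its shoulder about 2.6 mm above the cover bushing (both worked out from the arm's height); the free-standing look-alike pins fell over during the run, though the tool never came near them.

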